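Sort the model-maker's bench into trays and latch the keeper

ROBOT

A 6-joint arm with a two-finger parallel gripper is mounted at the origin on the work surface. World frame = base frame: x ahead of the robot, y to its left, z up, the work surface at z = 0. Lengths are in mm, angles in rad, forces in N, time in s.
With the tool pointing down it reaches from about 400 to 925 mm from the base axis. Payload 12.5 kg.
Tool frame: the origin (TCP) lies at the very end of the fingers, on their centre line; the grasp point (between the pads) lies behind it (env.grip_depth is the z of the grasp point in the tool frame, in mm); z points along the fingers, y is the line along which they close (so a half turn about z gives the same grasp; the last joint's range is limited). The gripper opens to 95 mm and grips with 3 to 60 N. Pads are 20 mm wide; open, the fingers measure 119 mm over their backs; the gripper's body (75 mm by 180 mm) begins 59 mm behind the grasp point.
Start: joints at [-1.405, 0.491, 1.559, -0, 1.092, -0.106], TCP at [167.814, -602.068, 214.661] pointing down, gripper open.
Joint ranges: [-3.1, 3.1], [-0.84, 2.19], [0.05, 2.79], [-1.13, 4.28], [0.06, 2.93], [-2.69, 2.69]. Speed limits (rad/s): [2.22, 2.22, 2.79, 3.14, 3.14, 3.14].

INTERFACE

Orientations are given as [roll, pitch, yaw] about the fixed x, y, z axes, in that order (R = Rz(yaw) Ry(pitch) Rx(roll)).
In Python, from cell import env, optics gives the robot as it stands.
- The arm moves only by the tool step_arm, never from a script. Its argument "moves" is a list of rows, each an object of numbers: "tx", "ty", "tz": the shift along the tool's x, y, z in mm; "roll": the turn about the tool's z in rad. In form: [{"tx": .., "ty": .., "tz": .., "roll": ..}, ...]. A call has 1 to 12 rows; each row is the pose to reach, as a shift and turn from the pose commanded when the call began, along the tool's axes at that moment; what a row does not reach only later rows make up. A row lasts 1/12 s, in which the tool goes at most 41.7 mm and 7.16 degrees, less where a joint would pass 70% of its speed; a pose out of reach is approached as far as the arm can. A call with a gripper value outside its range is refused whole. "grip" is the finger opening in mm, from 0 to 95.1, set as the call begins (left out, the last holds). The fingers move at their own pace and stop on an object; the grip force is fixed at half the most. Time passes only in rows, so rows that repeat a pose let the fingers close. It gives the time, the measured TCP pose, the force, the opening and the grip force at its end, in the units of the state.
- env.state(): the state, without advancing time (a new reading comes with each control period).
- optics.read_camera(name): name is "side" or "top"; returns a dict with "pixels" (420x560x3 uint8, blue, green, red), "mtx" (3x3 intrinsics, pixels), "view" (4x4, takes a point from world to camera coordinates). Camera axes: x right, y down, z forward; pixel columns grow to the right and rows downward; lengths in mm; the calibration is good to about 2 mm. A picture is of the moment at which its call begins. There is no depth.
- env.job_done(): hands the job in; it is judged then, once.
The state is a dict: "t": time; "joints": joint angles; "qvel": joint speeds; "tau": joint torques, N m; "eef_pos": TCP position; "tcp_rot": TCP orientation; "ft_force": force on the tool from outside, world axes, zero at the start; "moment": the same for the moment, N m; "opening": opening from 0.0 (shut) to 1.0 (fully open); "grip_force": force on a finger pad.
Only numpy, scipy, OpenCV 4.12 (cv2) and the standard library are available. Lean on these libraries where they do the work, as an engineer would, in place of code of your own. Each camera call takes 0.05 s, during which the arm holds its last target. There are 200 camera calls.

TASK

Tidy this model-making bench: lay the two timber offcuts (flat batten and grooved block) in the tray that has the hinged keeper arm, and the two hand tools (paintbrush and file) in the plain tray, each lying wholly inside and below the rim. Once both offcuts are in, press the keeper arm down over them until its catch holds it. Leave everything else on the bench where it is.

Things in the scene. Friction and masses are not known exactly. Their poses are not given: they have to be found in the camera images.
- timber_tray: open plywood tray, fixed to the bench, outside 220 (its x) x 170 (its y) x 50 mm high, walls and floor 6 mm thick; origin at the centre of its underside. It has a sprung keeper arm across it near its +x end, 85 mm from its centre: hinged between 82 mm high posts outside its +y wall, the arm is open (tilted up) at the start; a catch on a 44 mm high block stands outside its -y wall
- tool_tray: open plywood tray, fixed to the bench, outside 220 (its x) x 170 (its y) x 50 mm high, walls and floor 6 mm thick; origin at the centre of its underside. Plain: no arm, posts or catch
- keeper (a joint): keeper arm angle, rad: 0 = open, 0.45 rad (26 degrees) above level, its outer end 180 mm above the bench, where its spring holds it; grows as the outer end is pressed down; 0.45 = level, its stop. The last 0.1 rad takes up to 12 N at the pad; it snaps past the catch and then, let go, stays at about 0.44; let go short of the catch it springs back to 0
- keeper_hinge (a point): hinge axis of the keeper arm, parallel to the tray's x; at (85, 98, 72) mm in the tray's frame. The arm (20 mm wide, 8 mm thick) runs from here towards the tray's -y. The level arm's underside is 68 mm above the bench, 18 mm above the rim
- keeper_pad (a point): middle of the upper face of the black press pad (36 x 46 mm, 8 mm thick) at the arm's outer end, 217 mm along the arm from the hinge and 4 mm above the arm's centre line; moves with the arm. At the closed end it lies 34 mm beyond the tray's -y wall, 76 mm above the bench. In the pad's frame y runs along the arm to the hinge, z out of its upper face
- batten: timber offcut: flat batten of pale wood 160 (x) x 34 (y) x 14 mm (z), about 50 g; origin at the centre of its underside
- batten_a (a point): middle of the batten's end at its +x
- batten_b (a point): middle of the batten's end at its -x
- block: timber offcut: block of pale wood 110 (x) x 44 (y) x 30 mm (z) with a groove 12 mm wide and 12 mm deep along its top, about 80 g; origin at the centre of its underside
- block_a (a point): middle of the block's end at its +x
- block_b (a point): middle of the block's end at its -x
- brush: hand tool: flat paintbrush 160 mm long lying along its x, round pale wooden handle 20 mm thick from x = -80 to 0 mm, then a steel ferrule 42 wide (y) and 20 high, and grey bristles 39 wide, tip at x = +80; about 70 g, balances near x = -15; origin under its middle on its underside
- brush_a (a point): middle of the brush's end at its +x
- brush_b (a point): middle of the brush's end at its -x
- file: hand tool: flat file 160 mm long lying along its x, pale wooden handle 24 wide (y) x 22 high from x = -80 to -10 mm, then a dark steel blade 22 wide, 5 thick, 11 mm above the bench, tip at x = +80; about 90 g, balances near x = -15; origin under its middle, at the height of the handle's underside
- file_a (a point): middle of the file's end at its +x
- file_b (a point): middle of the file's end at its -x
- foam: pink foam offcut, a block 75 x 36 x 25 mm, on the bench among the things to sort; not to be moved; origin at the centre of its underside
- sander: cork sanding block 65 x 36 x 25 mm, lying beyond the things to sort; not to be moved; origin at the centre of its underside
- glue: white glue bottle with a blue nozzle, 60 mm across, 183 mm tall; not to be moved; origin at the centre of its underside
- jar: empty glass jar, 70 mm across, 85 mm tall; not to be moved; origin at the centre of its underside
- tape: roll of brown tape lying flat, 90 mm across, 24 mm high; not to be moved; origin at the centre of its underside
- model: grey card model of a building on a 110 mm square base, 76 mm tall; not to be moved; origin at the centre of its underside
There are look-alikes about, which are no part of the job. What is shaped like the brush but blue is not meant.

How it is judged:
By the outcome, as a careful person would: the job done as asked, in the order asked, and still so for the second after the job is handed in, with the robot touching nothing.
It also fails if it takes over 72 s, if anything falls off the work surface, if the arm or the gripper's body presses on something with over 40 N, if the wrist force passes 120 N, or if a joint passes its speed limit or range.

## Working session

There is one attempt and no reset: what is moved stays moved. The work goes in short steps, Python scripts to look and compute and a tool call to move; the robot and the scene stay as the last step left them, time stands still between calls to the robot, and variables do not carry over. Pictures are saved under pics/ and viewed, at most 10 in all, crops included, and the job is handed in when it is done.

Besides the shell and the picture viewer there is one more tool, called after ">>>" as name(argument=value, ...) on one line, values as JSON. step_arm: Moves the arm, as the interface text tells. Its arguments: {"type":"object","properties":{"moves":{"type":"array"},"grip":{"type":"number"}},"required":["moves"]}

```bash
mkdir -p pics; ls
python3 - <<'E'
from cell import env, optics
import cv2,numpy as np
for n in("top","side"):
    d=optics.read_camera(n); cv2.imwrite(f"pics/{n}0.png",d["pixels"]); np.savez(f"{n}.npz",mtx=d["mtx"],view=d["view"]); print(n,d["mtx"].round(1).tolist(),d["view"].round(3).tolist())
print(env.grip_depth,env.state())
E
```

```text
pics
top [[470.9, 0.0, 276.6], [0.0, 470.9, 207.9], [0.0, 0.0, 1.0]] [[-0.01, -1.0, -0.022, -31.388], [-0.998, 0.011, -0.067, 564.22], [0.067, 0.022, -0.997, 1482.402], [0.0, 0.0, 0.0, 1.0]]
side [[388.1, 0.0, 283.5], [0.0, 388.1, 207.0], [0.0, 0.0, 1.0]] [[-0.951, -0.31, -0.009, 510.612], [-0.226, 0.714, -0.662, 218.754], [0.211, -0.628, -0.749, 1183.492], [0.0, 0.0, 0.0, 1.0]]
-18.8 {'t': 0.1, 'joints': array([-1.40461402e+00,  4.91500437e-01,  1.55938222e+00, -4.87133923e-06,
        1.09171285e+00, -1.05603100e-01]), 'qvel': array([ 0.00185017, -0.00111484, -0.00057364, -0.00075966,  0.00038447,
        0.00084836]), 'tau': array([ 4.31757770e-03, -6.13623047e+01, -2.58606952e+01,  6.94472878e-02,
        4.70095722e-02, -6.40763005e-05]), 'eef_pos': array([ 167.76541537, -601.83948047,  214.12163398]), 'tcp_rot': array([-3.14059493e+00, -1.01411150e-04,  2.71787607e-01]), 'ft_force': array([-0.22811155,  0.1433599 ,  0.50105661]), 'moment': array([-2.67679449e-03, -3.51792670e-02, -5.82986376e-05]), 'grip_force': 0.0, 'opening': 0.9982927925316024}
```

View pics/top0.png

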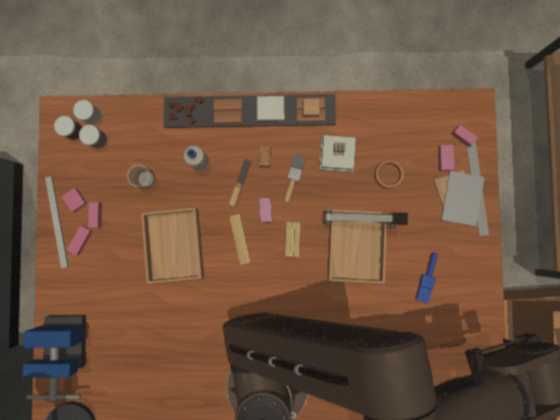

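View pics/side0.png

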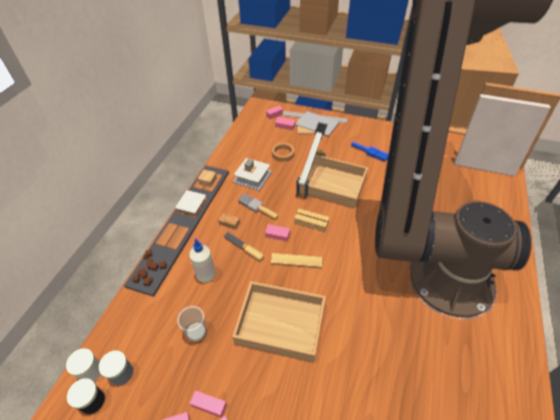

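The top view shows the plain tray at (173,246) and the keeper tray at (357,247), with its pad on the right. The batten is at (240,239), block (293,239), file (240,183), brush (295,178) and foam (265,210).

```bash
cat > h.py <<'E'
import cv2,numpy as np
def cam(n):
    d=np.load(f"{n}.npz"); return d["mtx"],d["view"]
def ray(n,uv,z):
    K,V=cam(n);R=V[:3,:3];c=-R.T@V[:3,3]
    uv=np.atleast_2d(uv).astype(float);d=np.c_[uv,np.ones(len(uv))]@np.linalg.inv(K).T@R
    return (c+d*((z-c[2])/d[:,2])[:,None])[:,:2]
def proj(n,P):
    K,V=cam(n);p=np.atleast_2d(P)@V[:3,:3].T+V[:3,3];p=p@K.T;return p[:,:2]/p[:,2:]
def tri(uvt,uvs):
    A=[];b=[]
    for n,uv in(("top",uvt),("side",uvs)):
        K,V=cam(n);M=K@V[:3]
        for i in(0,1):
            r=uv[i]*M[2]-M[i];A.append(r[:3]);b.append(-r[3])
    return np.linalg.lstsq(np.array(A),np.array(b),rcond=None)[0]
E
python3 - <<'E'
import cv2,numpy as np
from h import *
im=cv2.imread("pics/top0.png"); 
x0,y0,x1,y1=130,130,450,320
hsv=cv2.cvtColor(im,cv2.COLOR_BGR2HSV)
for n,p in dict(table=(220,280),batten=(240,240),block=(289,240),fileh=(236,194),blade=(243,170),bh=(290,190),fer=(295,174),foam=(265,210),wall=(172,211),floor=(172,246)).items(): print(n,hsv[p[1],p[0]])
diff=cv2.absdiff(cv2.cvtColor(im,cv2.COLOR_BGR2LAB),cv2.medianBlur(cv2.cvtColor(im,cv2.COLOR_BGR2LAB),81)).astype(int).sum(2)
m=(diff>45).astype(np.uint8)
cs,_=cv2.findContours(m[y0:y1,x0:x1],cv2.RETR_EXTERNAL,cv2.CHAIN_APPROX_NONE,offset=(x0,y0))
big=cv2.resize(im[y0:y1,x0:x1],None,fx=2.5,fy=2.5,interpolation=cv2.INTER_CUBIC)
for c in cs:
    if cv2.contourArea(c)<40: continue
    r=cv2.minAreaRect(c);b=cv2.boxPoints(r);w=ray("top",b,15)
    print(np.round(r[0],1),np.round(r[1],1),"mid",w.mean(0).round(),"corners",w.round().tolist())
    cv2.polylines(big,[np.int32(((b+.5-[x0,y0])*2.5))],True,(255,255,0),1)
cv2.imwrite("pics/c1.png",big)
E
```

```text
table [ 11 149 130]
batten [ 19 115 167]
block [ 20 109 169]
fileh [ 18 117 164]
blade [14 36 78]
bh [ 18 116 165]
fer [ 18  33 156]
foam [173  68 169]
wall [ 15 112 141]
floor [ 15 112 169]
[249.  316.8] [ 5.5 38.3] mid [221.  53.] corners [[226.0, 114.0], [234.0, -7.0], [217.0, -8.0], [208.0, 113.0]]
[427.8 276.7] [15.  50.9] mid [ 342. -510.] corners [[271.0, -466.0], [425.0, -509.0], [413.0, -555.0], [260.0, -511.0]]
[381.3 250.5] [ 2.9 57.1] mid [ 426. -367.] corners [[336.0, -356.0], [516.0, -369.0], [515.0, -378.0], [336.0, -365.0]]
[292.1 238.9] [13.3 33.8] mid [465. -86.] corners [[413.0, -61.0], [520.0, -67.0], [517.0, -110.0], [410.0, -104.0]]
[147.8 247.5] [63.3  2.9] mid [442. 376.] corners [[542.0, 390.0], [543.0, 381.0], [342.0, 362.0], [341.0, 371.0]]
[239.5 238.9] [48.7  9.9] mid [466.  82.] corners [[539.0, 114.0], [545.0, 83.0], [394.0, 50.0], [387.0, 81.0]]
[365. 220.] [18. 84.] mid [ 522. -317.] corners [[552.0, -185.0], [550.0, -451.0], [492.0, -449.0], [495.0, -184.0]]
[199.7 243. ] [66.4  2.2] mid [455. 209.] corners [[560.0, 222.0], [561.0, 215.0], [350.0, 19
[... 472 characters left out ...]
406.0]]
[291.4 184. ] [12.  33.8] mid [640. -85.] corners [[594.0, -51.0], [698.0, -82.0], [687.0, -119.0], [583.0, -88.0]]
[243.6 171.5] [ 6.3 23.4] mid [683.  68.] corners [[650.0, 90.0], [722.0, 65.0], [715.0, 46.0], [643.0, 71.0]]
[202.5 163.8] [ 8.2 16.3] mid [709. 201.] corners [[699.0, 228.0], [738.0, 193.0], [720.0, 173.0], [681.0, 209.0]]
[445.5 157. ] [22.  7.] mid [ 721. -578.] corners [[757.0, -568.0], [756.0, -590.0], [685.0, -588.0], [686.0, -566.0]]
[193. 155.] [18. 18.] mid [738. 232.] corners [[768.0, 261.0], [767.0, 202.0], [709.0, 202.0], [709.0, 261.0]]
[337.3 152.8] [33.7 34.1] mid [ 739. -234.] corners [[689.0, -175.0], [799.0, -185.0], [789.0, -293.0], [679.0, -282.0]]
```

View pics/c1.png

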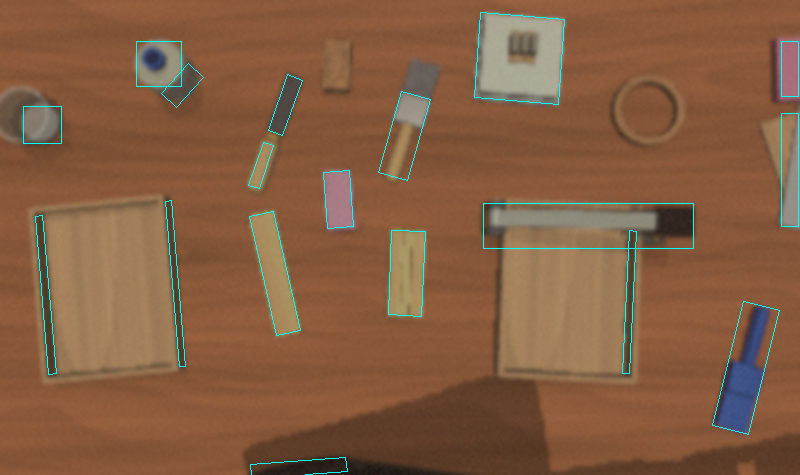

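The crop shows clean fits for batten, block, foam, blade and handles. By eye, the file tip is at crop (292,75), and the brush runs (390,178) to (425,62). Tray corners are visible too.

Run:
```python
import cv2,numpy as np
from h import *
f=lambda *p:np.array(p)/2.5-.5*0+[130,130]-.3
K,V=cam("top");print("cam",(-V[:3,:3].T@V[:3,3]).round())
def ax(n,a,b,z):
    w=ray("top",[a,b],z);d=w[1]-w[0];print(n,w.round(1).tolist(),"mid",w.mean(0).round(1),"len",np.hypot(*d).round(1),"yaw",np.arctan2(d[1],d[0]).round(3))
ax("brush",f(397.5,178),f(425,62),18)
ax("file",f(255,187),f(292,75),17)
def box(n,r,z):
    b=cv2.boxPoints(r);
    e=[b[1]-b[0],b[2]-b[1]];i=0 if np.hypot(*e[0])>np.hypot(*e[1]) else 1
    a,c=((b[0]+b[3])/2,(b[1]+b[2])/2) if i==0 else ((b[0]+b[1])/2,(b[2]+b[3])/2)
    if a[1]<c[1]:a,c=c,a
    ax(n,a,c,z)
im=cv2.imread("pics/top0.png");hsv=cv2.cvtColor(im,cv2.COLOR_BGR2HSV)
m=((hsv[...,0]>=16)&(hsv[...,0]<30)&(hsv[...,2]>125)&(hsv[...,1]>60)).astype(np.uint8)
for n,(x,y,z) in dict(batten=(239,239,14),block=(292,239,30),fileh=(235,194,22),brushh=(290,191,15)).items():
    s=np.zeros_like(m);s[y-30:y+30,x-16:x+16]=m[y-30:y+30,x-16:x+16]
    cs,_=cv2.findContours(s,0,1);c=max(cs,key=cv2.contourArea);r=cv2.minAreaRect(c);print(np.round(r[0],1),np.round(r[1],1));box(n,r,z)
w=ray("top",[f(30,208),f(163,196),f(185,368),f(44,381)],50)
print("tool tray",w.round(),w.mean(0).round(1))
for a,b in((0,1),(1,2),(3,2),(0,3)):
    d=w[a]-w[b];print(np.hypot(*d).round(),np.arctan2(*d[::-1]).round(3))
w=ray("top",[f(499,378),f(636,381),f(641,232)],50);print("timber",w.round())
for a,b in((0,1),(1,2)):
    d=w[b]-w[a];print(np.hypot(*d).round(),np.arctan2(*d[::-1]).round(3))
# pad top centre by two views: top crop (675,222); print proj of guess into the side
t=w; 
s=cv2.imread("pics/side0.png");hs=cv2.cvtColor(s,cv2.COLOR_BGR2HSV)
k=np.zeros(s.shape[:2],np.uint8);k[115:140,305:335]=(hs[115:140,305:335,2]<50);ys,xs=np.nonzero(k);us=(xs.mean(),ys.mean());print(len(xs),us)
k=np.zeros(im.shape[:2],np.uint8);k[205:235,385:415]=(hsv[205:235,385:415,2]<45);ys,xs=np.nonzero(k);ut=(xs.mean(),ys.mean());print(len(xs),ut,xs.min(),xs.max(),ys.min(),ys.max())
print("pad",tri(ut,us).round())
```

```text
cam [ 463.  -70. 1516.]
brush [[585.7, -76.0], [734.7, -113.0]] mid [660.2 -94.5] len 153.5 yaw -0.243
file [[576.3, 106.4], [720.3, 58.2]] mid [648.3  82.3] len 151.9 yaw -0.323
[239.7 238.9] [50.7 11.1]
batten [[387.7, 64.2], [545.3, 99.2]] mid [466.5  81.7] len 161.4 yaw 0.218
[292.2 239. ] [14.4 34.5]
block [[410.3, -83.1], [518.5, -88.4]] mid [464.4 -85.7] len 108.3 yaw -0.049
[234.9 194.3] [ 6.3 24. ]
fileh [[572.1, 107.8], [644.9, 83.2]] mid [608.5  95.5] len 76.9 yaw -0.326
[289.4 190.1] [ 4.9 23.4]
brushh [[584.6, -68.0], [656.6, -89.3]] mid [620.6 -78.6] len 75.1 yaw -0.288
tool tray [[551. 386.]
 [564. 218.]
 [350. 190.]
 [335. 366.]] [449.7 290.1]
168.0 1.65
216.0 0.129
176.0 1.654
216.0 0.091
timber [[ 334. -198.]
 [ 329. -366.]
 [ 513. -377.]]
168.0 -1.6
183.0 -0.058
0 (np.float64(nan), np.float64(nan))<stdin>:30: RuntimeWarning: Mean of empty slice.
  ret = ret.dtype.type(ret / rcount)
<stdin>:31: RuntimeWarning: Mean of empty slice.
Traceback (most recent call last):
ValueError: zero-size array to reduction operation minimum which has no identity
```

```bash
cat > d.py <<'E'
import numpy as np
def go(start,*targets):
    "start,targets = (x,y,z,yaw); prints shift from each pose to the next in tool axes"
    p=np.array(start,float)
    for t in targets:
        t=np.array(t,float);c,s=np.cos(p[3]),np.sin(p[3]);d=t-p
        r=-((d[3]+np.pi)%(2*np.pi)-np.pi)
        print(f"tx {c*d[0]+s*d[1]:.1f} ty {s*d[0]-c*d[1]:.1f} tz {-d[2]:.1f} roll {r:.3f}  dist {np.linalg.norm(d[:3]):.0f}");p=t
def tray(n,x,y):
    c,a={"tool":((450,290),.09),"timber":((441.5,-286.5),-.04)}[n]
    return (c[0]+np.cos(a)*x-np.sin(a)*y,c[1]+np.sin(a)*x+np.cos(a)*y)
E
python3 - <<'E'
from d import *
b=tray("timber",17,-38);a=tray("timber",0,41);print(b,a,tray("timber",85,-110),tray("timber",85,-119),tray("timber",85,-97))
go((167.8,-602,214.4,.272),(447,-85,130,-.05),(447,-85,5,-.05),(447,-85,130,-.05),(*b,130,-.04),(*b,12,-.04),(*b,130,-.04))
print(); go((*b,130,-.04),(454,79,130,.217),(454,79,3,.217),(454,79,130,.217),(*a,130,-.04),(*a,12,-.04))
E
```

```text
(np.float64(456.9668071141445), np.float64(-325.14942273428994)) (np.float64(443.139562701652), np.float64(-245.5327956268999)) (np.float64(522.0331823056533), np.float64(-399.81110513857146)) (np.float64(521.6732782979736), np.float64(-408.80390609852026)) (np.float64(522.5530436500796), np.float64(-386.82150375197875))
tx 407.8 ty -423.0 tz 84.4 roll 0.322  dist 594
tx 0.0 ty -0.0 tz 125.0 roll -0.000  dist 125
tx 0.0 ty -0.0 tz -125.0 roll -0.000  dist 125
tx 22.0 ty 239.4 tz -0.0 roll -0.010  dist 240
tx 0.0 ty -0.0 tz 118.0 roll -0.000  dist 118
tx 0.0 ty -0.0 tz -118.0 roll -0.000  dist 118

tx -19.1 ty -403.7 tz -0.0 roll -0.257  dist 404
tx 0.0 ty 0.0 tz 127.0 roll -0.000  dist 127
tx 0.0 ty 0.0 tz -127.0 roll -0.000  dist 127
tx -80.5 ty 314.6 tz -0.0 roll 0.257  dist 325
tx 0.0 ty -0.0 tz 118.0 roll -0.000  dist 118
```

>>> step_arm(moves=[{"tx": 408,"ty": -423,"tz": 84,"roll": 0.322},{"tx": 408,"ty": -423,"tz": 84,"roll": 0.322},{"tx": 408,"ty": -423,"tz": 84,"roll": 0.322},{"tx": 408,"ty": -423,"tz": 84,"roll": 0.322},{"tx": 408,"ty": -423,"tz": 84,"roll": 0.322},{"tx": 408,"ty": -423,"tz": 84,"roll": 0.322},{"tx": 408,"ty": -423,"tz": 84,"roll": 0.322},{"tx": 408,"ty": -423,"tz": 84,"roll": 0.322},{"tx": 408,"ty": -423,"tz": 84,"roll": 0.322},{"tx": 408,"ty": -423,"tz": 84,"roll": 0.322},{"tx": 408,"ty": -423,"tz": 84,"roll": 0.322},{"tx": 408,"ty": -423,"tz": 84,"roll": 0.322}], grip=75)

```text
t: 1.1
eef_pos: [403.6, -164.7, 143.6]
tcp_rot: [3.141, -0.0, -0.05]
ft_force: [1.0, -0.3, -0.0]
opening: 0.788
grip_force: 0.0
```

>>> step_arm(moves=[{"tx": 40,"ty": -82,"tz": 14},{"tx": 40,"ty": -82,"tz": 14},{"tx": 40,"ty": -82,"tz": 14},{"tx": 40,"ty": -82,"tz": 60},{"tx": 40,"ty": -82,"tz": 90},{"tx": 40,"ty": -82,"tz": 90}])

```text
validation failed for argument at $.mo...
```

Run:
```python
from cell import env, optics
import cv2
a=optics.read_camera("top")["pixels"][180:300,220:440];b=optics.read_camera("side")["pixels"][150:290,230:450]
f=lambda i:cv2.resize(i,(400,400*i.shape[0]//i.shape[1]+0),interpolation=2)
a,b=f(a),f(b);h=min(a.shape[0],b.shape[0]);cv2.imwrite("pics/p2.png",cv2.hconcat([a[:h],b[:h]]));print(env.state()["eef_pos"])
```

```text
[ 404.4431089  -162.01065615  143.18380737]
```

View pics/p2.png

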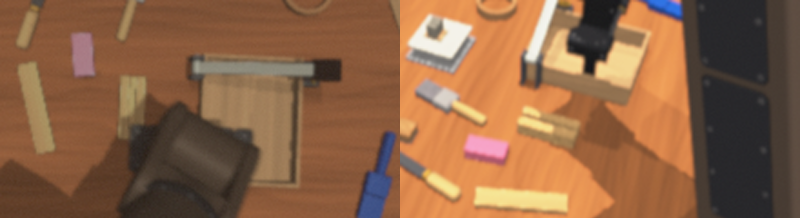

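That move was refused, probably because `roll` was missing. The picture shows the gripper hovering over the timber tray, left crop (195,150), with its wide side along the closing line and nothing disturbed.

>>> step_arm(moves=[{"tx": 39,"ty": -80,"tz": 13,"roll": 0},{"tx": 39,"ty": -80,"tz": 13,"roll": 0},{"tx": 39,"ty": -80,"tz": 13,"roll": 0},{"tx": 39,"ty": -80,"tz": 50,"roll": 0},{"tx": 39,"ty": -80,"tz": 80,"roll": 0},{"tx": 39,"ty": -80,"tz": 80,"roll": 0}])

```text
t: 1.7
eef_pos: [444.1, -88.4, 60.2]
tcp_rot: [-3.14, 0.007, -0.05]
ft_force: [-0.9, 0.1, -0.9]
opening: 0.789
grip_force: 0.0
```

>>> step_arm(moves=[{"tx": 2,"ty": -2,"tz": 30,"roll": 0},{"tx": 2,"ty": -2,"tz": 52,"roll": 0},{"tx": 2,"ty": -2,"tz": 55,"roll": 0},{"tx": 2,"ty": -2,"tz": 55,"roll": 0}])

```text
t: 2.03
eef_pos: [448.0, -87.3, 9.1]
tcp_rot: [-3.141, 0.002, -0.051]
ft_force: [-0.3, -0.5, 0.2]
opening: 0.788
grip_force: 0.0
```

>>> step_arm(moves=[{"tx": 0,"ty": 0,"tz": 0,"roll": 0},{"tx": 0,"ty": 0,"tz": 0,"roll": 0},{"tx": 0,"ty": 0,"tz": 0,"roll": 0},{"tx": 0,"ty": 0,"tz": 0,"roll": 0},{"tx": 0,"ty": 0,"tz": 0,"roll": 0},{"tx": 0,"ty": 0,"tz": -20,"roll": 0},{"tx": 0,"ty": 0,"tz": -60,"roll": 0},{"tx": 0,"ty": 0,"tz": -100,"roll": 0},{"tx": 0,"ty": 0,"tz": -125,"roll": 0},{"tx": 0,"ty": 0,"tz": -125,"roll": 0},{"tx": 0,"ty": 0,"tz": -125,"roll": 0}], grip=30)

```text
t: 2.95
eef_pos: [448.6, -86.9, 135.0]
tcp_rot: [3.141, -0.003, -0.05]
ft_force: [-0.8, -0.4, -0.6]
opening: 0.459
grip_force: 30.0
```

>>> step_arm(moves=[{"tx": -30,"ty": 238,"tz": 0,"roll": -0.01},{"tx": -30,"ty": 238,"tz": 0,"roll": -0.01},{"tx": -30,"ty": 238,"tz": 0,"roll": -0.01},{"tx": -30,"ty": 238,"tz": 0,"roll": -0.01},{"tx": -30,"ty": 238,"tz": 0,"roll": -0.01},{"tx": -30,"ty": 238,"tz": 0,"roll": -0.01},{"tx": -30,"ty": 238,"tz": 0,"roll": -0.01},{"tx": -30,"ty": 238,"tz": 30,"roll": -0.01},{"tx": -30,"ty": 238,"tz": 65,"roll": -0.01},{"tx": -30,"ty": 238,"tz": 65,"roll": -0.01}])

```text
t: 3.78
eef_pos: [403.8, -320.5, 63.0]
tcp_rot: [-3.135, 0.007, -0.041]
ft_force: [-0.4, 0.7, -1.6]
opening: 0.461
grip_force: 30.0
```

Run:
```python
from cell import env, optics
import cv2
a=optics.read_camera("top")["pixels"][180:300,290:430];b=optics.read_camera("side")["pixels"][110:230,270:410]
f=lambda i:cv2.resize(i,(400,343),interpolation=2)
cv2.imwrite("pics/p3.png",cv2.hconcat([f(a),f(b)]));print(env.state()["eef_pos"])
```

```text
[ 405.73664659 -322.01257235   67.71916946]
```

View pics/p3.png

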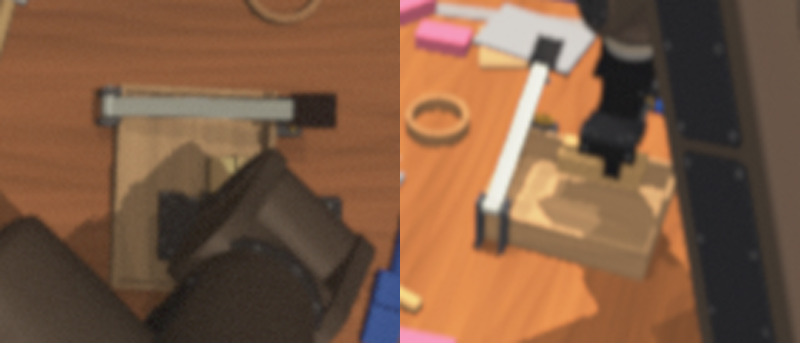

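The crops show the block held level over the tray's right half, its front end at left crop (228,157), clear of the keeper arm.

>>> step_arm(moves=[{"tx": 0,"ty": 0,"tz": 30,"roll": 0},{"tx": 0,"ty": 0,"tz": 42,"roll": 0},{"tx": 0,"ty": 0,"tz": 44,"roll": 0},{"tx": 25,"ty": 0,"tz": 44,"roll": 0},{"tx": 50,"ty": 1,"tz": 44,"roll": 0},{"tx": 50,"ty": 1,"tz": 44,"roll": 0},{"tx": 50,"ty": 1,"tz": 50,"roll": 0},{"tx": 50,"ty": 1,"tz": 52,"roll": 0},{"tx": 50,"ty": 1,"tz": 52,"roll": 0}])

```text
t: 4.63
eef_pos: [457.5, -326.6, 19.4]
tcp_rot: [3.139, -0.004, -0.04]
ft_force: [4.0, 3.7, 17.0]
opening: 0.463
grip_force: 30.0
```

Run:
```python
from cell import env, optics
import cv2
a=optics.read_camera("top")["pixels"][180:300,290:430];b=optics.read_camera("side")["pixels"][110:230,270:410]
f=lambda i:cv2.resize(i,(400,343),interpolation=2)
cv2.imwrite("pics/p4.png",cv2.hconcat([f(a),f(b)]));s=env.state();print(s["eef_pos"],s["ft_force"],s["moment"])
```

```text
[ 457.39297799 -326.59515547   19.42123677] [ 4.51007204  4.52446374 15.82817874] [ 0.8558382  -0.94784834  0.14214944]
```

View pics/p4.png

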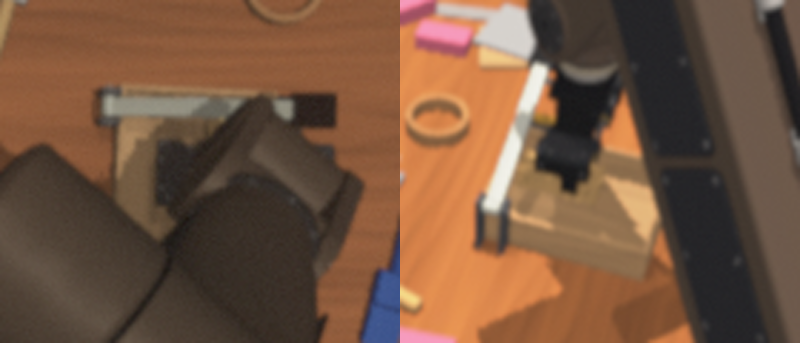

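The block is in the tray under the arm. The force acts near its front end, so that end touched the floor first. I'm releasing it.

>>> step_arm(moves=[{"tx": 0,"ty": 0,"tz": 0,"roll": 0},{"tx": 0,"ty": 0,"tz": 0,"roll": 0},{"tx": 0,"ty": 0,"tz": 0,"roll": 0},{"tx": -3,"ty": 0,"tz": -30,"roll": 0},{"tx": -10,"ty": 0,"tz": -65,"roll": 0},{"tx": -20,"ty": 0,"tz": -100,"roll": 0},{"tx": -30,"ty": 0,"tz": -125,"roll": 0},{"tx": -30,"ty": 0,"tz": -125,"roll": 0}], grip=54)

```text
t: 5.4
eef_pos: [425.9, -325.7, 146.4]
tcp_rot: [3.137, -0.004, -0.041]
ft_force: [0.8, -0.6, -0.0]
opening: 0.563
grip_force: 0.0
```

>>> step_arm(moves=[{"tx": 12,"ty": -405,"tz": 16,"roll": -0.258},{"tx": 12,"ty": -405,"tz": 16,"roll": -0.258},{"tx": 12,"ty": -405,"tz": 16,"roll": -0.258},{"tx": 12,"ty": -405,"tz": 16,"roll": -0.258},{"tx": 12,"ty": -405,"tz": 16,"roll": -0.258},{"tx": 12,"ty": -405,"tz": 16,"roll": -0.258},{"tx": 12,"ty": -405,"tz": 16,"roll": -0.258},{"tx": 12,"ty": -405,"tz": 16,"roll": -0.258},{"tx": 12,"ty": -405,"tz": 16,"roll": -0.258},{"tx": 12,"ty": -405,"tz": 16,"roll": -0.258},{"tx": 12,"ty": -405,"tz": 16,"roll": -0.258},{"tx": 12,"ty": -405,"tz": 16,"roll": -0.258}], grip=65)

```text
t: 6.4
eef_pos: [454.0, 80.6, 125.3]
tcp_rot: [-3.142, 0.001, 0.221]
ft_force: [0.6, -0.4, 0.4]
opening: 0.683
grip_force: 0.0
```

Run:
```python
from cell import env, optics
import cv2
from h import *
im=optics.read_camera("top")["pixels"];si=optics.read_camera("side")["pixels"]
a=im[195:290,320:420]
cv2.imwrite("pics/p5.png",cv2.hconcat([cv2.resize(a,(400,380),interpolation=2),cv2.resize(si[110:220,285:400],(400,380),interpolation=2)]))
s=env.state();print(s["eef_pos"],s["tcp_rot"])
```

```text
[454.24705311  78.8927272  125.52408939] [3.14150742e+00 8.50341563e-04 2.17883216e-01]
```

View pics/p5.png

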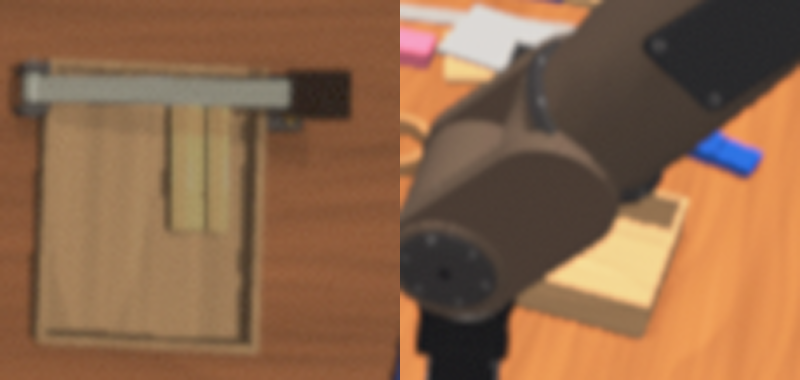

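The block lies flat in the tray, left crop (167–230, 105–232), with its far end under the arm. Next is the batten.

>>> step_arm(moves=[{"tx": 0,"ty": 0,"tz": 40,"roll": 0},{"tx": 0,"ty": 0,"tz": 80,"roll": 0},{"tx": 0,"ty": 0,"tz": 110,"roll": 0},{"tx": 0,"ty": 0,"tz": 121,"roll": 0},{"tx": 0,"ty": 0,"tz": 121,"roll": 0},{"tx": 0,"ty": 0,"tz": 121,"roll": 0}])

```text
t: 7.0
eef_pos: [454.4, 78.3, 4.6]
tcp_rot: [-3.141, 0.001, 0.216]
ft_force: [-0.5, 0.5, 0.4]
opening: 0.683
grip_force: 0.0
```

>>> step_arm(moves=[{"tx": 0,"ty": 0,"tz": 0,"roll": 0},{"tx": 0,"ty": 0,"tz": 0,"roll": 0},{"tx": 0,"ty": 0,"tz": 0,"roll": 0},{"tx": 0,"ty": 0,"tz": 0,"roll": 0},{"tx": 0,"ty": 0,"tz": 0,"roll": 0},{"tx": 0,"ty": 0,"tz": -20,"roll": 0},{"tx": 0,"ty": 0,"tz": -60,"roll": 0},{"tx": 0,"ty": 0,"tz": -100,"roll": 0},{"tx": 0,"ty": 0,"tz": -125,"roll": 0},{"tx": 0,"ty": 0,"tz": -125,"roll": 0},{"tx": 0,"ty": 0,"tz": -125,"roll": 0}], grip=20)

```text
t: 7.92
eef_pos: [454.9, 79.5, 131.0]
tcp_rot: [3.141, -0.003, 0.218]
ft_force: [-0.3, -0.0, -0.9]
opening: 0.348
grip_force: 30.0
```

>>> step_arm(moves=[{"tx": -107,"ty": 308,"tz": 0,"roll": 0.258},{"tx": -107,"ty": 308,"tz": 0,"roll": 0.258},{"tx": -107,"ty": 308,"tz": 0,"roll": 0.258},{"tx": -107,"ty": 308,"tz": 0,"roll": 0.258},{"tx": -107,"ty": 308,"tz": 0,"roll": 0.258},{"tx": -107,"ty": 308,"tz": 0,"roll": 0.258},{"tx": -107,"ty": 308,"tz": 0,"roll": 0.258},{"tx": -107,"ty": 308,"tz": 0,"roll": 0.258},{"tx": -107,"ty": 308,"tz": 0,"roll": 0.258},{"tx": -107,"ty": 308,"tz": 0,"roll": 0.258},{"tx": -107,"ty": 308,"tz": 0,"roll": 0.258}])

```text
t: 8.83
eef_pos: [415.9, -243.8, 128.6]
tcp_rot: [-3.14, 0.002, -0.041]
ft_force: [0.5, 0.3, -0.6]
opening: 0.346
grip_force: 30.0
```

>>> step_arm(moves=[{"tx": 0,"ty": 0,"tz": 35,"roll": 0},{"tx": 0,"ty": 0,"tz": 70,"roll": 0},{"tx": 0,"ty": 0,"tz": 100,"roll": 0},{"tx": 0,"ty": 0,"tz": 106,"roll": 0},{"tx": 0,"ty": 0,"tz": 106,"roll": 0},{"tx": 15,"ty": 0,"tz": 106,"roll": 0},{"tx": 26,"ty": 0,"tz": 106,"roll": 0},{"tx": 26,"ty": 0,"tz": 106,"roll": 0},{"tx": 26,"ty": 0,"tz": 113,"roll": 0},{"tx": 26,"ty": 0,"tz": 116,"roll": 0},{"tx": 26,"ty": 0,"tz": 116,"roll": 0}])

```text
t: 9.75
eef_pos: [443.1, -245.6, 14.7]
tcp_rot: [3.14, -0.002, -0.04]
ft_force: [4.0, 3.1, 8.3]
opening: 0.352
grip_force: 30.0
```

>>> step_arm(moves=[{"tx": 0,"ty": 0,"tz": 0,"roll": 0},{"tx": 0,"ty": 0,"tz": 0,"roll": 0},{"tx": 0,"ty": 0,"tz": 0,"roll": 0},{"tx": -3,"ty": 0,"tz": -30,"roll": 0},{"tx": -15,"ty": 0,"tz": -70,"roll": 0},{"tx": -35,"ty": 0,"tz": -110,"roll": 0},{"tx": -60,"ty": 0,"tz": -150,"roll": 0},{"tx": -60,"ty": 30,"tz": -190,"roll": 0},{"tx": -60,"ty": 70,"tz": -210,"roll": 0},{"tx": -60,"ty": 105,"tz": -210,"roll": 0},{"tx": -60,"ty": 145,"tz": -210,"roll": 0},{"tx": -60,"ty": 145,"tz": -210,"roll": 0}], grip=44)

```text
t: 10.75
eef_pos: [376.2, -393.3, 224.5]
tcp_rot: [3.139, -0.002, -0.043]
ft_force: [-0.2, 0.3, -0.5]
opening: 0.461
grip_force: 0.0
```

Run:
```python
from cell import env, optics
import cv2
from h import *
from d import tray
im=optics.read_camera("top")["pixels"];si=optics.read_camera("side")["pixels"]
sa=cv2.resize(im[195:290,320:420],(400,380),interpolation=2)
def P(x,y,z): return [*tray("timber",x,y),z]
q=proj("top",[P(85,98-195.4,72+94.4+3.6),P(85,0,119),P(-110,85,50),P(-110,-85,50),P(110,-85,50)])
for u in q: cv2.circle(sa,tuple(int(v) for v in (u-[320,195])*4+2),3,(0,0,255),-1)
sb=cv2.resize(si[110:220,285:400],(400,380),interpolation=2)
q=proj("side",[P(85,98-195.4,72+94.4+3.6),P(85,0,119),P(-110,85,50),P(110,85,50)])
for u in q: cv2.circle(sb,tuple(int(v) for v in (u-[285,110])*3.47+1.7),3,(0,0,255),-1)
cv2.imwrite("pics/p6.png",cv2.hconcat([sa,sb]))
s=env.state();print(s["eef_pos"],s["tcp_rot"])
```

```text
[ 375.99583824 -389.0759138   223.19723894] [-3.14087099e+00  6.88073640e-04 -4.27121364e-02]
```

View pics/p6.png

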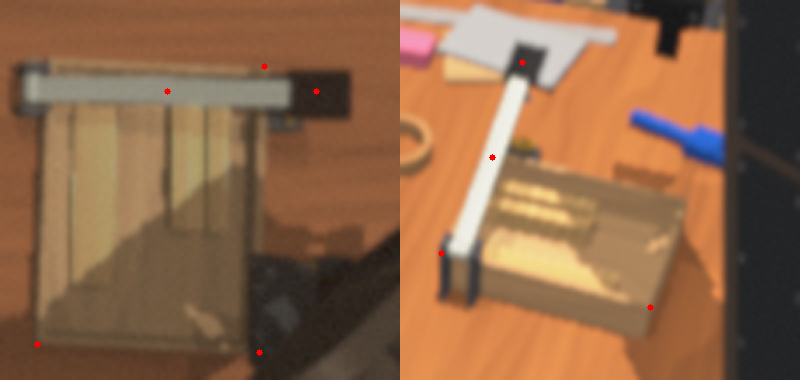

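The crops show both offcuts flat in the tray with their far ends under the arm. My predicted pad point, left crop (316,91), sits on the pad.

>>> step_arm(moves=[{"tx": 40,"ty": 0,"tz": 5,"roll": 0},{"tx": 80,"ty": 0,"tz": 10,"roll": 0},{"tx": 120,"ty": 0,"tz": 10,"roll": 0},{"tx": 146,"ty": 0,"tz": 15,"roll": 0},{"tx": 146,"ty": 0,"tz": 15,"roll": 0},{"tx": 146,"ty": 0,"tz": 15,"roll": 0},{"tx": 146,"ty": 0,"tz": 15,"roll": 0}], grip=0)

```text
t: 11.43
eef_pos: [522.1, -392.5, 208.5]
tcp_rot: [-3.141, 0.001, -0.039]
ft_force: [-0.2, -0.5, -0.0]
opening: 0.034
grip_force: 0.0
```

>>> step_arm(moves=[{"tx": 0,"ty": 2,"tz": 15,"roll": 0},{"tx": 0,"ty": 3,"tz": 28,"roll": 0},{"tx": 0,"ty": 4,"tz": 38,"roll": 0},{"tx": 0,"ty": 5,"tz": 48,"roll": 0},{"tx": 0,"ty": 7,"tz": 58,"roll": 0},{"tx": 0,"ty": 9,"tz": 68,"roll": 0},{"tx": 0,"ty": 11,"tz": 78,"roll": 0},{"tx": 0,"ty": 12,"tz": 88,"roll": 0},{"tx": 0,"ty": 13,"tz": 98,"roll": 0},{"tx": 0,"ty": 13,"tz": 104,"roll": 0},{"tx": 0,"ty": 14,"tz": 110,"roll": 0}])

```text
t: 12.35
eef_pos: [522.0, -407.6, 98.0]
tcp_rot: [-3.141, 0.001, -0.04]
ft_force: [-0.3, 0.6, 1.3]
opening: 0.004
grip_force: 0.5
```

>>> step_arm(moves=[{"tx": 0,"ty": 0,"tz": 6,"roll": 0},{"tx": 0,"ty": 0,"tz": 11,"roll": 0},{"tx": 0,"ty": 0,"tz": 15,"roll": 0},{"tx": 0,"ty": 0,"tz": 18,"roll": 0},{"tx": 0,"ty": 0,"tz": 20,"roll": 0},{"tx": 0,"ty": 0,"tz": 20,"roll": 0}])

```text
t: 12.85
eef_pos: [522.1, -407.6, 78.4]
tcp_rot: [-3.141, 0.0, -0.04]
ft_force: [-0.3, 1.3, 1.1]
opening: 0.003
grip_force: 0.0
```

>>> step_arm(moves=[{"tx": 0,"ty": 0,"tz": 2,"roll": 0},{"tx": 0,"ty": 0,"tz": 4,"roll": 0},{"tx": 0,"ty": 0,"tz": 4,"roll": 0}])

```text
t: 13.1
eef_pos: [522.3, -407.7, 75.1]
tcp_rot: [3.141, -0.0, -0.04]
ft_force: [-1.3, 2.1, 6.5]
opening: 0.004
grip_force: 3.2
```

Run:
```python
from cell import env, optics
import cv2
im=optics.read_camera("top")["pixels"];si=optics.read_camera("side")["pixels"]
cv2.imwrite("pics/p7.png",cv2.hconcat([cv2.resize(im[195:290,320:420],(400,380),interpolation=2),cv2.resize(si[110:220,285:400],(400,380),interpolation=2)]))
s=env.state();print(s["eef_pos"],s["ft_force"])
```

```text
[ 522.25455917 -407.7610532    75.32935627] [-1.57736121  1.27783224  6.02330212]
```

View pics/p7.png

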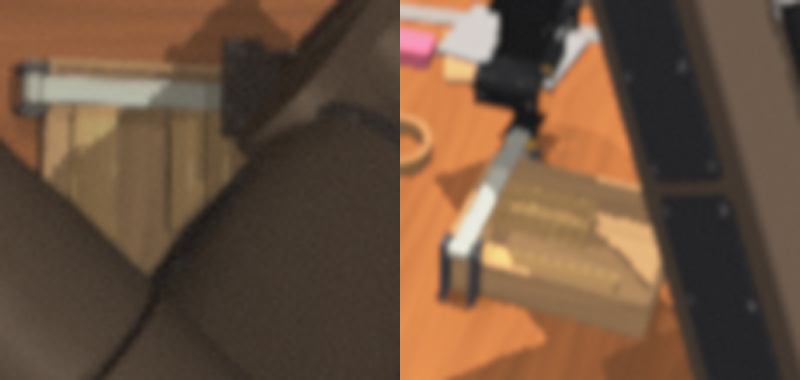

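The arm is pressed level under the fingers, with the pad now at right crop (525,120). I'll press slightly more, then lift.

>>> step_arm(moves=[{"tx": 0,"ty": 0,"tz": 2,"roll": 0},{"tx": 0,"ty": 0,"tz": 3,"roll": 0},{"tx": 0,"ty": 0,"tz": 3,"roll": 0}])

```text
t: 13.45
eef_pos: [522.4, -407.8, 73.2]
tcp_rot: [3.141, -0.001, -0.04]
ft_force: [-3.6, 3.4, 13.7]
opening: 0.009
grip_force: 7.2
```

>>> step_arm(moves=[{"tx": 0,"ty": 0,"tz": -10,"roll": 0},{"tx": 0,"ty": 0,"tz": -25,"roll": 0},{"tx": 0,"ty": 0,"tz": -60,"roll": 0},{"tx": 0,"ty": 0,"tz": -100,"roll": 0},{"tx": 0,"ty": 0,"tz": -140,"roll": 0},{"tx": 40,"ty": -38,"tz": -140,"roll": 0},{"tx": 65,"ty": -65,"tz": -140,"roll": 0},{"tx": 85,"ty": -100,"tz": -140,"roll": 0},{"tx": 100,"ty": -140,"tz": -140,"roll": 0},{"tx": 110,"ty": -180,"tz": -140,"roll": 0},{"tx": 115,"ty": -215,"tz": -140,"roll": 0},{"tx": 115,"ty": -250,"tz": -140,"roll": 0}])

```text
t: 14.45
eef_pos: [647.9, -159.9, 211.6]
tcp_rot: [-3.141, 0.0, -0.039]
ft_force: [0.4, -0.4, -0.3]
opening: 0.007
grip_force: 0.0
```

Run:
```python
from cell import env, optics
import cv2
from h import *
from d import tray
im=optics.read_camera("top")["pixels"];si=optics.read_camera("side")["pixels"];cv2.imwrite("pics/t8.png",im);cv2.imwrite("pics/s8.png",si)
P=lambda x,y,z:[*tray("timber",x,y),z]
for n,i in(("top",im),("side",si)):
    for nm,p in(("open",P(85,-95.7,170)),("shut",P(85,-118,77))):
        u=proj(n,p)[0];print(n,nm,u.round(1),i[int(u[1]),int(u[0])])
    h=cv2.cvtColor(i,cv2.COLOR_BGR2HSV);g=((h[...,2]<55)).astype(np.uint8);u=proj(n,P(85,-118,77))[0];y,x=np.int32(u)[::-1]
    s=np.zeros_like(g);s[y-25:y+25,x-25:x+25]=g[y-25:y+25,x-25:x+25];k,_,st,c=cv2.connectedComponentsWithStats(s);print([(st[j].tolist(),c[j].round(1).tolist()) for j in range(1,k) if st[j,4]>20])
s=env.state();print(s["eef_pos"],s["tcp_rot"])
```

```text
top open [398.  217.4] [46 52 61]
top shut [398.1 219. ] [43 51 58]
[]
side open [319.8 127.7] [218 221 224]
side shut [320.  144.1] [48 46 49]
[]
[ 647.40895817 -157.36274366  212.02456432] [-3.14065191e+00  4.52788915e-04 -3.52965761e-02]
```

The keeper has latched: the closed-pad spot in the side view is dark, and the open-pad spot shows the paper behind it. Next is the brush.

>>> step_arm(moves=[{"tx": -8,"ty": -40,"tz": 0,"roll": 0.12},{"tx": -8,"ty": -71,"tz": 0,"roll": 0.235},{"tx": -8,"ty": -71,"tz": 30,"roll": 0.235},{"tx": -8,"ty": -71,"tz": 70,"roll": 0.235},{"tx": -8,"ty": -71,"tz": 110,"roll": 0.235},{"tx": -8,"ty": -71,"tz": 140,"roll": 0.235},{"tx": -8,"ty": -71,"tz": 140,"roll": 0.235},{"tx": -8,"ty": -71,"tz": 140,"roll": 0.235}], grip=60)

```text
t: 15.22
eef_pos: [641.6, -91.8, 71.3]
tcp_rot: [3.141, 0.002, -0.276]
ft_force: [-0.1, -0.9, 0.5]
opening: 0.509
grip_force: 0.0
```

Run:
```python
from h import *
from d import *
im=cv2.imread("pics/t8.png");hsv=cv2.cvtColor(im,cv2.COLOR_BGR2HSV)
m=((hsv[...,0]>=16)&(hsv[...,0]<30)&(hsv[...,2]>125)&(hsv[...,1]>60)).astype(np.uint8)
for n,(x,y,z) in dict(fileh=(235,194,22),brushh=(290,191,15)).items():
    s=np.zeros_like(m);s[y-20:y+14,x-14:x+14]=m[y-20:y+14,x-14:x+14]
    cs,_=cv2.findContours(s,0,1);c=max(cs,key=cv2.contourArea);r=cv2.minAreaRect(c);print(n,np.round(r,1) if 0 else r, ray("top",r[0],z))
print(tray("tool",-15,-38),tray("tool",-20,38))
```

```text
fileh ((235.18247985839844, 194.2481689453125), (6.493117809295654, 23.751142501831055), 19.983108520507812) [[608.62772326  94.582984  ]]Traceback (most recent call last):
  File "<stdin>", line 7, in <module>
ValueError: max() iterable argument is empty
```

>>> step_arm(moves=[{"tx": -1,"ty": -5,"tz": 30,"roll": 0},{"tx": -1,"ty": -5,"tz": 60,"roll": 0},{"tx": -1,"ty": -5,"tz": 67,"roll": 0},{"tx": -1,"ty": -5,"tz": 67,"roll": 0},{"tx": -1,"ty": -5,"tz": 67,"roll": 0}])

```text
t: 15.63
eef_pos: [643.4, -86.8, 7.0]
tcp_rot: [-3.142, -0.002, -0.275]
ft_force: [-0.1, 0.6, 0.8]
opening: 0.627
grip_force: 0.0
```

>>> step_arm(moves=[{"tx": 0,"ty": 0,"tz": 0,"roll": 0},{"tx": 0,"ty": 0,"tz": 0,"roll": 0},{"tx": 0,"ty": 0,"tz": 0,"roll": 0},{"tx": 0,"ty": 0,"tz": 0,"roll": 0},{"tx": 0,"ty": 0,"tz": 0,"roll": 0},{"tx": 0,"ty": 0,"tz": 0,"roll": 0},{"tx": 0,"ty": 0,"tz": -20,"roll": 0},{"tx": 0,"ty": 0,"tz": -60,"roll": 0},{"tx": 0,"ty": 0,"tz": -100,"roll": 0},{"tx": 0,"ty": 0,"tz": -120,"roll": 0},{"tx": 0,"ty": 0,"tz": -120,"roll": 0},{"tx": 0,"ty": 0,"tz": -120,"roll": 0}], grip=5)

```text
t: 16.63
eef_pos: [642.6, -86.4, 125.9]
tcp_rot: [-3.142, -0.002, -0.275]
ft_force: [-1.2, -0.8, -0.7]
opening: 0.055
grip_force: 0.0
```

Run:
```python
from d import *
from cell import env
s=env.state();e=s["eef_pos"];y=s["tcp_rot"][2];print(e,y)
b=tray("tool",-15,-38);f=tray("tool",-20,38);print(b,f)
go((*e,y),(*b,e[2],.09),(624,90,130,-.33),(*f,130,.09))
```

```text
[642.63799568 -86.36288844 125.92959614] -0.27517993433290844
(np.float64(438.4760938743445), np.float64(250.80561790757406)) (np.float64(426.6655604702357), np.float64(326.04863287049557))
tx -288.1 ty -269.0 tz -0.0 roll -0.365  dist 394
tx 170.3 ty 176.8 tz -4.1 roll 0.420  dist 246
tx -263.2 ty -159.4 tz -0.0 roll -0.420  dist 308
```

The grasp came up empty, so I'm looking again.

Run:
```python
from cell import env, optics
import cv2
im=optics.read_camera("top")["pixels"];si=optics.read_camera("side")["pixels"]
cv2.imwrite("pics/t9.png",im);cv2.imwrite("pics/s9.png",si)
cv2.imwrite("pics/p9.png",cv2.hconcat([cv2.resize(im[140:240,220:320],(400,400),interpolation=2),cv2.resize(si[170:270,210:310],(400,400),interpolation=2)]))
```

```text
(no output)
```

View pics/p9.png

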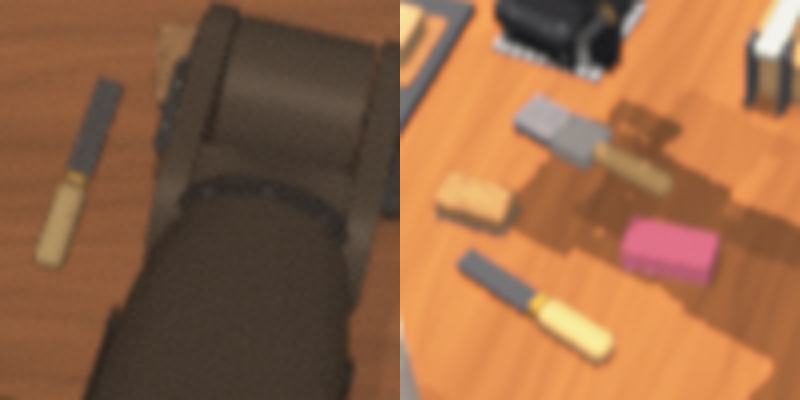

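The side crop shows the brush still flat on the bench. Its bristle tip is at (530,112), the ferrule/handle junction at (600,153) and the handle end at (670,183). I'll recompute its position from the side view.

Run:
```python
from h import *
f=lambda p:np.array([210+(p[0]-400)/4,170+p[1]/4])-.3
for z in(10,14): print(ray("side",[f(p) for p in((530,110),(600,153),(668,184),(540,300),(610,345))],z).round(1).tolist())
# before: side0 handle
for n in("side0","s8","s9"):
    im=cv2.imread(f"pics/{n}.png");h=cv2.cvtColor(im,cv2.COLOR_BGR2HSV);m=((h[...,0]>=15)&(h[...,0]<30)&(h[...,1]>50)&(h[...,2]>80)).astype(np.uint8)
    for nm,(x0,y0,x1,y1),z in(("brush",(255,200,285,222),10),("file",(240,240,268,264),11)):
        s=np.zeros_like(m);s[y0:y1,x0:x1]=m[y0:y1,x0:x1];cs,_=cv2.findContours(s,0,1)
        if cs:
            c=max(cs,key=cv2.contourArea);r=cv2.minAreaRect(c);b=cv2.boxPoints(r);e=sorted([(b[i]+b[i-1])/2 for i in range(4)],key=lambda p:p[0]);
            print(n,nm,np.round(r[0],1),np.round(r[1],1),ray("side",[r[0],e[0],e[3]],z).round(1).tolist())
```

```text
[[731.2, -114.6], [652.9, -85.1], [584.3, -69.4], [643.9, 79.1], [574.5, 103.0]]
[[729.5, -111.2], [651.4, -81.9], [583.1, -66.2], [642.5, 81.6], [573.4, 105.5]]
side0 brush [267.2 211.5] [20.7  5.9] [[622.0, -77.5], [660.4, -90.0], [584.5, -65.4]]
side0 file [252.1 251.4] [23.8  8.1] [[611.2, 96.9], [651.6, 84.4], [571.9, 109.0]]
s8 brush [267.4 211.5] [21.1  6.3] [[621.3, -78.0], [660.4, -91.2], [583.2, -65.0]]
s8 file [252.2 251.1] [23.8  8.6] [[611.1, 96.0], [651.5, 83.5], [571.8, 108.1]]
s9 brush [267.3 211.4] [21.5  5.8] [[621.9, -78.1], [661.8, -89.0], [582.9, -67.5]]
s9 file [252.4 250.9] [23.9  8.7] [[610.9, 94.9], [651.2, 81.2], [571.7, 108.2]]
```

The brush hasn't moved. The fingers were simply still closing when I lifted, so I'll retry with a smaller pre-opening and a longer wait.

>>> step_arm(moves=[{"tx": 0,"ty": -2,"tz": 20,"roll": 0},{"tx": 0,"ty": -2,"tz": 40,"roll": 0},{"tx": 0,"ty": -2,"tz": 60,"roll": 0},{"tx": 0,"ty": -2,"tz": 70,"roll": 0},{"tx": 0,"ty": -2,"tz": 80,"roll": 0},{"tx": 0,"ty": -2,"tz": 80,"roll": 0},{"tx": 0,"ty": -2,"tz": 80,"roll": 0},{"tx": 0,"ty": -2,"tz": 100,"roll": 0},{"tx": 0,"ty": -2,"tz": 120,"roll": 0},{"tx": 0,"ty": -2,"tz": 122,"roll": 0},{"tx": 0,"ty": -2,"tz": 122,"roll": 0}], grip=48)

```text
t: 17.65
eef_pos: [642.8, -84.4, 2.9]
tcp_rot: [3.141, 0.001, -0.275]
ft_force: [0.0, 0.1, -0.1]
opening: 0.506
grip_force: 0.0
```

>>> step_arm(moves=[{"tx": 0,"ty": 0,"tz": 0,"roll": 0},{"tx": 0,"ty": 0,"tz": 0,"roll": 0},{"tx": 0,"ty": 0,"tz": 0,"roll": 0},{"tx": 0,"ty": 0,"tz": 0,"roll": 0},{"tx": 0,"ty": 0,"tz": 0,"roll": 0},{"tx": 0,"ty": 0,"tz": 0,"roll": 0},{"tx": 0,"ty": 0,"tz": 0,"roll": 0},{"tx": 0,"ty": 0,"tz": 0,"roll": 0}], grip=5)

```text
t: 18.32
eef_pos: [643.1, -84.5, 3.5]
tcp_rot: [3.142, -0.001, -0.275]
ft_force: [-0.1, 0.4, 5.5]
opening: 0.197
grip_force: 29.9
```

>>> step_arm(moves=[{"tx": 0,"ty": 0,"tz": -30,"roll": 0},{"tx": 0,"ty": 0,"tz": -70,"roll": 0},{"tx": 0,"ty": 0,"tz": -110,"roll": 0},{"tx": -288,"ty": -267,"tz": -120,"roll": -0.365},{"tx": -288,"ty": -267,"tz": -120,"roll": -0.365},{"tx": -288,"ty": -267,"tz": -120,"roll": -0.365},{"tx": -288,"ty": -267,"tz": -120,"roll": -0.365},{"tx": -288,"ty": -267,"tz": -120,"roll": -0.365},{"tx": -288,"ty": -267,"tz": -120,"roll": -0.365},{"tx": -288,"ty": -267,"tz": -120,"roll": -0.365},{"tx": -288,"ty": -267,"tz": -120,"roll": -0.365},{"tx": -288,"ty": -267,"tz": -120,"roll": -0.365}])

```text
t: 19.32
eef_pos: [446.2, 237.0, 122.5]
tcp_rot: [3.142, -0.0, 0.09]
ft_force: [1.2, 0.2, -0.8]
opening: 0.191
grip_force: 29.9
```

>>> step_arm(moves=[{"tx": -5,"ty": -12,"tz": 0,"roll": 0},{"tx": -5,"ty": -12,"tz": 0,"roll": 0},{"tx": -5,"ty": -12,"tz": 30,"roll": 0},{"tx": -5,"ty": -12,"tz": 65,"roll": 0},{"tx": -5,"ty": -12,"tz": 95,"roll": 0},{"tx": -5,"ty": -12,"tz": 106,"roll": 0},{"tx": -5,"ty": -12,"tz": 110,"roll": 0},{"tx": -5,"ty": -12,"tz": 110,"roll": 0},{"tx": -5,"ty": -12,"tz": 110,"roll": 0}])

```text
t: 20.07
eef_pos: [442.2, 246.8, 12.9]
tcp_rot: [-3.142, -0.001, 0.089]
ft_force: [0.2, -0.3, -0.1]
opening: 0.197
grip_force: 29.9
```

>>> step_arm(moves=[{"tx": 0,"ty": -2,"tz": 2,"roll": 0},{"tx": 0,"ty": -2,"tz": 2,"roll": 0},{"tx": 0,"ty": -2,"tz": 2,"roll": 0},{"tx": 0,"ty": -2,"tz": 2,"roll": 0},{"tx": 0,"ty": -2,"tz": -25,"roll": 0},{"tx": 0,"ty": -2,"tz": -60,"roll": 0},{"tx": 0,"ty": -2,"tz": -100,"roll": 0},{"tx": 0,"ty": -2,"tz": -120,"roll": 0},{"tx": 0,"ty": -2,"tz": -120,"roll": 0}], grip=34)

```text
t: 20.82
eef_pos: [442.9, 249.9, 136.9]
tcp_rot: [-3.139, -0.007, 0.09]
ft_force: [0.6, -0.2, 0.8]
opening: 0.354
grip_force: 0.0
```

Run:
```python
from d import *
from cell import env
s=env.state();e=s["eef_pos"];y=s["tcp_rot"][2];print(e,y,s["opening"])
f=tray("tool",-20,38);print(f)
go((*e,y),(624,91,130,-.325),(*f,130,.09))
```

```text
[442.93347397 249.85965925 136.88830675] 0.09012161496796756 0.3538673806649992
(np.float64(426.6655604702357), np.float64(326.04863287049557))
tx 166.0 ty 174.5 tz 6.9 roll 0.415  dist 241
tx -262.1 ty -159.7 tz -0.0 roll -0.415  dist 307
```

>>> step_arm(moves=[{"tx": 166,"ty": 174,"tz": 7,"roll": 0.415},{"tx": 166,"ty": 174,"tz": 7,"roll": 0.415},{"tx": 166,"ty": 174,"tz": 7,"roll": 0.415},{"tx": 166,"ty": 174,"tz": 7,"roll": 0.415},{"tx": 166,"ty": 174,"tz": 7,"roll": 0.415},{"tx": 166,"ty": 174,"tz": 7,"roll": 0.415},{"tx": 166,"ty": 174,"tz": 7,"roll": 0.415},{"tx": 166,"ty": 174,"tz": 40,"roll": 0.415},{"tx": 166,"ty": 174,"tz": 80,"roll": 0.415},{"tx": 166,"ty": 174,"tz": 100,"roll": 0.415},{"tx": 166,"ty": 174,"tz": 100,"roll": 0.415},{"tx": 166,"ty": 174,"tz": 100,"roll": 0.415}], grip=50)

```text
t: 21.82
eef_pos: [621.7, 90.8, 31.6]
tcp_rot: [3.141, 0.002, -0.325]
ft_force: [-0.4, -0.1, 0.2]
opening: 0.527
grip_force: 0.0
```

>>> step_arm(moves=[{"tx": 0,"ty": 0,"tz": 20,"roll": 0},{"tx": 0,"ty": 0,"tz": 32,"roll": 0},{"tx": 0,"ty": 0,"tz": 33,"roll": 0},{"tx": 0,"ty": 0,"tz": 33,"roll": 0},{"tx": 0,"ty": 0,"tz": 33,"roll": 0}])

```text
t: 22.23
eef_pos: [622.6, 90.8, 0.4]
tcp_rot: [-3.141, -0.001, -0.325]
ft_force: [0.9, 0.6, 0.8]
opening: 0.526
grip_force: 1.1
```

>>> step_arm(moves=[{"tx": 0,"ty": 0,"tz": 0,"roll": 0},{"tx": 0,"ty": 0,"tz": 0,"roll": 0},{"tx": 0,"ty": 0,"tz": 0,"roll": 0},{"tx": 0,"ty": 0,"tz": 0,"roll": 0},{"tx": 0,"ty": 0,"tz": 0,"roll": 0},{"tx": 0,"ty": 0,"tz": 0,"roll": 0},{"tx": 0,"ty": 0,"tz": 0,"roll": 0}], grip=8)

```text
t: 22.82
eef_pos: [622.7, 90.7, 0.3]
tcp_rot: [-3.141, -0.001, -0.325]
ft_force: [-0.8, -0.4, 7.1]
opening: 0.251
grip_force: 32.1
```

>>> step_arm(moves=[{"tx": 0,"ty": 0,"tz": -30,"roll": 0},{"tx": 0,"ty": 0,"tz": -70,"roll": 0},{"tx": 0,"ty": 0,"tz": -110,"roll": 0},{"tx": -263,"ty": -160,"tz": -120,"roll": -0.415},{"tx": -263,"ty": -160,"tz": -120,"roll": -0.415},{"tx": -263,"ty": -160,"tz": -120,"roll": -0.415},{"tx": -263,"ty": -160,"tz": -120,"roll": -0.415},{"tx": -263,"ty": -160,"tz": -120,"roll": -0.415},{"tx": -263,"ty": -160,"tz": -120,"roll": -0.415},{"tx": -263,"ty": -160,"tz": -120,"roll": -0.415},{"tx": -263,"ty": -160,"tz": -120,"roll": -0.415},{"tx": -263,"ty": -160,"tz": -120,"roll": -0.415}])

```text
t: 23.82
eef_pos: [421.6, 328.6, 119.8]
tcp_rot: [-3.141, 0.0, 0.094]
ft_force: [-0.3, -0.2, -0.4]
opening: 0.249
grip_force: 30.0
```

Run:
```python
from d import *
from cell import env
s=env.state();e=s["eef_pos"];y=s["tcp_rot"][2];print(e,y,s["opening"])
go((*e,y),(*tray("tool",-22,38),9,.09))
```

```text
[421.63523052 328.64211238 119.75513549] 0.09374424484719279 0.24854120416680534
tx 2.8 ty 3.0 tz 110.8 roll 0.004  dist 111
```

>>> step_arm(moves=[{"tx": 2,"ty": 1,"tz": 0,"roll": 0},{"tx": 2,"ty": 1,"tz": 35,"roll": 0},{"tx": 2,"ty": 1,"tz": 70,"roll": 0},{"tx": 2,"ty": 1,"tz": 98,"roll": 0},{"tx": 2,"ty": 1,"tz": 108,"roll": 0},{"tx": 2,"ty": 1,"tz": 111,"roll": 0},{"tx": 2,"ty": 1,"tz": 111,"roll": 0},{"tx": 2,"ty": 1,"tz": 111,"roll": 0}])

```text
t: 24.48
eef_pos: [427.3, 325.5, 9.6]
tcp_rot: [-3.141, -0.002, 0.089]
ft_force: [-0.1, 0.2, -1.4]
opening: 0.25
grip_force: 30.0
```

>>> step_arm(moves=[{"tx": 0,"ty": 0,"tz": 0,"roll": 0},{"tx": 0,"ty": 0,"tz": 0,"roll": 0},{"tx": 0,"ty": 0,"tz": 0,"roll": 0},{"tx": 0,"ty": 0,"tz": 0,"roll": 0},{"tx": 0,"ty": 0,"tz": -25,"roll": 0},{"tx": 0,"ty": 0,"tz": -60,"roll": 0},{"tx": 0,"ty": 0,"tz": -100,"roll": 0},{"tx": 30,"ty": 10,"tz": -120,"roll": 0},{"tx": 60,"ty": 38,"tz": -120,"roll": 0},{"tx": 90,"ty": 65,"tz": -120,"roll": 0},{"tx": 115,"ty": 95,"tz": -120,"roll": 0},{"tx": 140,"ty": 125,"tz": -120,"roll": 0}], grip=38)

```text
t: 25.48
eef_pos: [578.1, 212.4, 129.0]
tcp_rot: [-3.142, -0.001, 0.09]
ft_force: [-0.2, 0.4, -0.5]
opening: 0.4
grip_force: 0.0
```

>>> step_arm(moves=[{"tx": 0,"ty": 41,"tz": 0,"roll": 0},{"tx": 0,"ty": 82,"tz": 0,"roll": 0},{"tx": 0,"ty": 120,"tz": 0,"roll": 0},{"tx": 0,"ty": 160,"tz": 0,"roll": 0},{"tx": 0,"ty": 160,"tz": 0,"roll": 0}])

```text
t: 25.9
eef_pos: [591.8, 48.4, 128.7]
tcp_rot: [3.141, -0.0, 0.085]
ft_force: [-0.2, -0.2, -0.4]
opening: 0.395
grip_force: 0.0
```

Run:
```python
from cell import env, optics
from h import *
from d import tray
im=optics.read_camera("top")["pixels"];si=optics.read_camera("side")["pixels"];cv2.imwrite("pics/t10.png",im);cv2.imwrite("pics/s10.png",si)
print(env.state()["eef_pos"],env.state()["t"])
o=cv2.imread("pics/top0.png");d=(cv2.absdiff(cv2.GaussianBlur(im,(3,3),0),cv2.GaussianBlur(o,(3,3),0)).max(2)>35).astype(np.uint8)
k,_,st,c=cv2.connectedComponentsWithStats(d)
for j in range(1,k):
    if st[j,4]>12: print(st[j].tolist(),ray("top",c[j],15).round().tolist())
q=np.linalg.inv
C,a=(450,290),.09
h=cv2.cvtColor(im,cv2.COLOR_BGR2HSV)[205:285,140:205]
hs=cv2.cvtColor(im,cv2.COLOR_BGR2HSV)
# tray-frame map: sample hue/sat/val along lines across the tray
for x in(-70,-40,-10,20,60,75,90):
    print(x,[ (lambda u: "%d/%d"%tuple(hs[int(round(u[1])),int(round(u[0])),1:]))(proj("top",[*tray("tool",x,y),15])[0]) for y in range(-70,71,10)])
u=proj("side",[*tray("timber",85,-118),77])[0];print("keeper",si[int(u[1]),int(u[0])])
```

```text
[591.33792173  52.85503287 128.61282811] 26.0
[286, 156, 19, 45, 319] [[674.0, -96.0]]
[242, 160, 8, 8, 52] [[707.0, 61.0]]
[95, 167, 183, 253, 23485] [[243.0, 237.0]]
[393, 212, 15, 4, 43] [[543.0, -431.0]]
[180, 217, 15, 25, 276] [[500.0, 250.0]]
[332, 216, 34, 5, 89] [[528.0, -266.0]]
[369, 217, 26, 7, 97] [[520.0, -376.0]]
[158, 220, 11, 45, 220] [[480.0, 328.0]]
[286, 222, 14, 34, 429] [[465.0, -86.0]]
[361, 234, 2, 12, 22] [[461.0, -305.0]]
[261, 281, 277, 139, 21637] [[98.0, -368.0]]
[246, 323, 7, 6, 27] [[194.0, 52.0]]
[235, 334, 16, 8, 86] [[158.0, 70.0]]
[520, 341, 27, 9, 125] [[128.0, -823.0]]
[229, 344, 18, 11, 105] [[121.0, 90.0]]
[553, 344, 7, 73, 347] [[32.0, -896.0]]
[260, 351, 24, 12, 184] [[101.0, -15.0]]
[269, 360, 5, 6, 16] [[78.0, -13.0]]
[295, 367, 4, 7, 17] [[56.0, -94.0]]
[243, 374, 5, 9, 28] [[33.0, 68.0]]
[249, 377, 19, 14, 182] [[15.0, 27.0]]
[291, 393, 16, 27, 293] [[-59.0, -104.0]]
[491, 416, 9, 4, 34] [[-89.0, -702.0]]
-70 ['89/60', '82/62', '88/49', '117/111', '112/107', '110/111', '108/111', '114/121', '111/165', '110/160', '117/140', '118/160', '112/1
[... 326 characters left out ...]
', '112/161', '112/168', '114/168']
20 ['111/156', '47/104', '30/154', '31/149', '33/145', '81/142', '110/164', '112/168', '111/173', '112/162', '47/82', '33/78', '84/124', '113/170', '113/169']
60 ['111/156', '76/101', '27/105', '32/103', '29/107', '104/154', '111/172', '111/167', '113/169', '112/159', '44/81', '30/77', '80/121', '113/171', '113/169']
75 ['112/159', '45/97', '29/105', '33/102', '31/106', '99/139', '110/167', '111/168', '114/165', '112/155', '36/78', '36/79', '106/137', '114/172', '113/169']
90 ['114/159', '109/155', '110/149', '110/158', '107/158', '112/159', '110/169', '114/166', '111/165', '112/161', '112/157', '112/150', '112/159', '111/165', '112/169']
keeper [50 49 51]
```

```bash
python3 -c "
from cell import env
print(env.job_done())"
```

```text
the job is handed in; nothing more can be done
None
```

I handed the job in at about 26 s: the batten and block are in the keeper tray with the arm latched over them, the brush and file are in the plain tray, and nothing else appears to have been moved.

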